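# Shake down and pull the dust extractor's filter

## Robot

A 6-joint arm with a two-finger parallel gripper is mounted at the origin on the work surface. World frame = base frame: x ahead of the robot, y to its left, z up, the work surface at z = 0. Lengths are in m, angles in rad, forces in N, time in s.
With the tool pointing down it reaches from about 0.225 to 0.875 m from the base axis. Payload 3.4 kg.
Tool frame: the origin (TCP) lies at the very end of the fingers, on their centre line; the grasp point (between the pads) lies 19 mm behind it; z points along the fingers, x is the direction in which the jaws open and shut, and the axes are right-handed (so a half turn about z gives the same grasp; the last joint's range is limited). The gripper opens to 85 mm and grips with 20 to 120 N. Pads are 22 mm wide; open, the fingers measure 114 mm over their backs; the gripper's body (76 mm by 85 mm) begins 54 mm behind the grasp point. The pads swing forward as they close: fully open they stand 13 mm farther back than shut.
Start: joints at [1.161, 0.276, 1.505, -0, 1.361, -0.121], TCP at [0.164, 0.551, 0.204] pointing down, gripper open.
Joint ranges: [-2.89, 2.89], [-0.75, 2.08], [0.22, 2.7], [-1.18, 4.32], [0.11, 2.71], [-2.7, 2.7]. Speed limits (rad/s): [2.57, 2.57, 3.14, 3.14, 3.14, 3.14].

## Interface

Orientations are given as a rotation vector (axis times angle).
In Python, from plant import robot gives the robot as it stands.
- The arm moves only by the shell command python3 -m jog 'ROWS' [FORCE]. ROWS is JSON, a list of rows, each a list of 3 entries, a list of its own where there are three numbers: the shift along the tool's x, y, z in units of 40 mm (1.0 is 40 mm), then the turn, a rotation vector about the tool's x, y, z in units of 6 degrees (1.0 is 6 degrees), then the opening in per cent of the stroke, from 0 (shut) to 100 (fully open). In form: [[[x, y, z], [ax, ay, az], gripper], ...]. A call has 1 to 12 rows; each row shifts and turns the commanded pose from where the row before left it, along the tool's axes as they then stand; what a row does not reach is not made up. A row lasts 1/10 s, in which the tool goes at most 50 mm and 8.59 degrees, less where a joint would pass 70% of its speed; a pose out of reach is approached as far as the arm can. A call is refused whole if a number of a shift passes 1 or a number of a turn 1, either way. A call with a gripper value outside its range is refused whole. The fingers move at their own pace and stop on an object; FORCE is the grip in N (left out, the last holds). Time passes only in rows, so rows that do not move let the fingers close. It gives the time, the measured TCP pose, the force and the opening at its end, in the units of the state.
- robot.state(): the state, without advancing time (a new reading comes with each control period).
- robot.get_image(name): name is "scene" or "top" or "wrist"; returns a dict with "pixels" (384x512x3 uint8, red, green, blue), "z_map" (384x512 float32, m along the optical axis (not along the pixel's ray), 0 where there is no reading), "mtx" (3x3 intrinsics, pixels), "cam_to_world" (4x4, takes a point from camera to world coordinates). Camera axes: x right, y up, looking along -z (the intrinsics and any distortion apply to the point x, -y, -z); pixel columns grow to the right and rows downward; lengths in m; the calibration is good to about 2 mm. A picture is of the moment at which its call begins.
- robot.finish_job(): hands the job in, once; it reports no verdict.
Trained networks look in the newest picture that a camera, given by its name, has taken for a name from the list of things; names that differ only in an ending like _2 or _b are one class to them, and where a whole thing is asked for, a point or a joint stands for the part that bears it (a point fixed in the world has none). Each returns a list of dicts, best first, with "score" (0 to 1); they miss things now and then, are a little off and sometimes report something else, mostly with a low value. They report only what shows in the picture. A call takes as long as a camera call.
- robot.outline_of(label, camera): "region" (384x512 bool, what is visible of it).
- robot.tip_of(label, camera): "location" ([x, y, z] in m, in the coordinates of the camera as it stood for that picture, good to about 4 mm: a listed point, or the origin of a listed thing).
The state is a dict: "time": time; "q": joint angles; "qvel": joint speeds; "joint_torque": joint torques, N m; "tcp_pos": TCP position; "tool_rot": TCP orientation; "wrist_force": force on the tool from outside, world axes, zero at the start; "ft_torque": the same for the moment, N m; "opening": opening from 0.0 (shut) to 1.0 (fully open).
Only numpy, scipy, OpenCV 4.12 (cv2) and the standard library are available. Lean on these libraries where they do the work, as an engineer would, in place of code of your own. Each camera call takes 0.05 s, during which the arm holds its last target.

## Task

Take the filter out of the dust extractor on the bench: press the red stop button, then hold the yellow filter-shaker button down for two full seconds, then lift the filter flap by its orange handle until it stands fully open, and draw the filter cassette straight up out of its bay by its blue grip. Carry it level to the round metal dust tub and finish while still holding it there, level, centred over the tub and just clear of the rim, so that what it sheds falls inside. Never press the green start button or two buttons together, and leave the tub and the other things on the bench where they are.

Things in the scene. Friction and masses are not known exactly. Their poses are not given: they have to be found in the camera images.
- extractor: Dust extractor, fixed on the bench: 400 (x) x 300 (y) x 190 high, grey dust box, blue head. Origin under its centre; its x points from its front (control strip, robot side) to its rear, y left, z up. Flat top deck at z = 190: three buttons in a row along the front edge, then the grey filter flap, then a bare rear deck
- stop_key (a joint): travel of the red stop button in m: 0 up, 0.006 fully down; springs back; about 5 N holds it fully down
- stop_key_top (a point): centre of the top face of the red stop button, middle of the three, round, diameter 26; stands 12 above the deck; pushed straight down; the point moves down with the button
- shake_key (a joint): travel of the yellow filter-shaker button in m: 0 up, 0.006 fully down; springs back; about 5 N holds it fully down
- shake_key_top (a point): centre of the top face of the yellow filter-shaker button, 80 to the right (-y of the extractor) of the red one, same size and height
- start_key (a joint): travel of the green start button in m: 0 up, 0.006 fully down; it is 80 to the left (+y of the extractor) of the red one, same size; not to be pressed
- flap (a joint): opening angle of the filter flap in rad: 0 shut, 1.75 at its end stop (leaning a little back past upright). A stiff hinge holds it wherever it is left (about 2 to 3 N at the handle moves it)
- flap_handle (a point): Middle of the orange bar of the flap's bow handle: round bar, diameter 10, along the extractor's y, 70 clear between its posts, 27 clear beneath it, 14 behind the flap's front edge. With the flap shut it lies 113 before and 37 above the hinge axis; it swings about that axis as the front edge rises and goes over to the rear
- flap_hinge (a point): middle of the flap's hinge axis, which runs along the extractor's y at the flap's rear edge, 195 above the bench (half-way through the flap's thickness). The flap is a grey plate 126 (x) x 158 (y) x 10 thick lying on the deck before this axis
- filter_grip (a point): Centre of the filter's blue grip, hidden under the flap at first: an upright fin 50 long (x), 12 thick (y), 32 high on the middle of the filter's top. Axes: x along the fin, z up. The filter's underside is 58 below this point. In the bay the fin runs along the extractor's x, its top 4 below deck level
- filter: Filter cassette: black frame with white pleats, 100 (x) x 130 (y) x 42 high, plus the grip; 0.15 to 0.31 kg. Origin under its centre, z up. It stands loosely (4 play all round) in a bay 108 (x) x 138 (y), 78 deep, open at the top under the flap, centred at x = -34, y = 0 of the extractor, floor at z = 112
- tub_rim (a point): centre of the mouth of the dust tub, at rim level, 110 above the bench
- tub: round bare-metal (galvanised) dust tub with two small side handles (11 proud of the rim), empty, open on top, rim diameter 240 outside and 232 inside, foot diameter 196, 110 high; loose, stands on the bench to the left or to the right of the extractor; origin under its centre
- fittings_box: open plywood box of cabinet fittings, 240 x 200 x 75 high; origin under its centre; stands on the other side of the extractor from the tub
- sanding_block: cork sanding block, 62 x 105 x 35 high, lying on the rear deck of the extractor behind the flap's hinge; origin under its centre
- bench_plane: steel bench plane with dark wooden knob and tote, 245 x 64 x 100 high; origin under its centre
- orbital_sander: green round palm sander standing on its disc, diameter 125, 126 high, with a 45 mm black dust spout; origin under its centre
- glue_bottle: yellow glue bottle, diameter 64, 190 high; origin under its centre
- wax_tin: round wax tin, diameter 84, 50 high; origin under its centre

How it is judged:
By the outcome, as a careful person would: the job done as asked, in the order asked, and still so for the second after the job is handed in, while the arm keeps its last pose, push and grip.
It also fails if it takes over 67 s, if anything falls off the work surface, if the arm or the gripper's body presses on something with over 40 N, if the wrist force passes 120 N, or if a joint passes its speed limit or range.

## Working session

There is one attempt and no reset: what is moved stays moved. The work goes in short steps, Python scripts to look and compute and a shell command to move; the robot and the scene stay as the last step left them, time stands still between calls to the robot, and variables do not carry over. Pictures are saved under pics/ and viewed, and the job is handed in when it is done.

```bash
ls; mkdir -p pics; cat > h.py <<'E'
import numpy as np, cv2
from plant import robot
from scipy.spatial.transform import Rotation as R
def snap(cam,fn):
    im=robot.get_image(cam); cv2.imwrite('pics/'+fn,cv2.cvtColor(im['pixels'],cv2.COLOR_RGB2BGR)); return im
def w(im,p): return (im['cam_to_world']@np.append(p,1))[:3]
E
python3 - <<'E'
from h import *
s=robot.state(); print(s)
for c in ['top','scene']:
    im=snap(c,c+'0.png')
    for n in ['extractor','stop_key_top','shake_key_top','flap_handle','flap_hinge','tub_rim','tub','fittings_box','sanding_block','glue_bottle','orbital_sander','bench_plane','wax_tin']:
        r=robot.tip_of(n,c)
        print(c,n,[(round(d['score'],2),w(im,d['location']).round(3)) for d in r[:2]])
E
```

```text
pics
{'time': 0.0, 'q': array([ 1.16101366e+00,  2.76573169e-01,  1.50610344e+00,  2.31687108e-05,
        1.36068888e+00, -1.21002366e-01]), 'qvel': array([-0.00092806, -0.00015136, -0.00026055,  0.00119557,  0.00219124,
       -0.00088533]), 'joint_torque': array([-2.02569099e-03, -4.16791856e+01, -2.45801854e+01, -5.30884481e-04,
        1.11600247e-02,  1.73428691e-05]), 'tcp_pos': array([0.16352414, 0.55067503, 0.20326402]), 'tool_rot': array([ 2.51727920e+00,  1.87816222e+00, -2.43368075e-03]), 'wrist_force': array([0.15852995, 0.3628247 , 0.18260917]), 'ft_torque': array([0.00776261, 0.04977124, 0.01473507]), 'opening': 0.9978314723595506}
top extractor []
top stop_key_top [(0.63, array([ 0.466, -0.032,  0.203]))]
top shake_key_top [(0.52, array([ 0.452, -0.112,  0.204]))]
top flap_handle [(0.87, array([ 0.548, -0.043,  0.232]))]
top flap_hinge [(0.81, array([ 0.657, -0.054,  0.189]))]
top tub_rim [(0.71, array([0.42 , 0.389, 0.109]))]
top tub [(0.62, array([ 0.42 ,  0.386, -0.   ]))]
top fittings_box [(0.75, array([ 0.461, -0.38 ,  0.001]))]
top sanding_block [(0.73, array([ 
[... 238 characters left out ...]
581,  0.004]))]
scene extractor []
scene stop_key_top [(0.41, array([ 0.462, -0.031,  0.205]))]
scene shake_key_top [(0.61, array([ 0.456, -0.116,  0.204]))]
scene flap_handle [(0.79, array([ 0.545, -0.041,  0.234]))]
scene flap_hinge []
scene tub_rim [(0.7, array([0.424, 0.386, 0.11 ]))]
scene tub [(0.85, array([ 0.423,  0.386, -0.005]))]
scene fittings_box [(0.58, array([ 0.467, -0.385, -0.   ]))]
scene sanding_block [(0.77, array([ 0.75 , -0.064,  0.189]))]
scene glue_bottle [(0.78, array([0.554, 0.587, 0.002]))]
scene orbital_sander [(0.83, array([ 0.714, -0.374, -0.   ]))]
scene bench_plane [(0.85, array([ 0.684,  0.385, -0.   ]))]
scene wax_tin [(0.79, array([ 0.531, -0.582, -0.001]))]
```

View pics/top0.png

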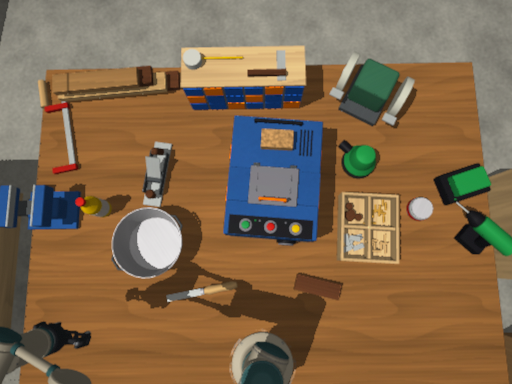

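View pics/scene0.png

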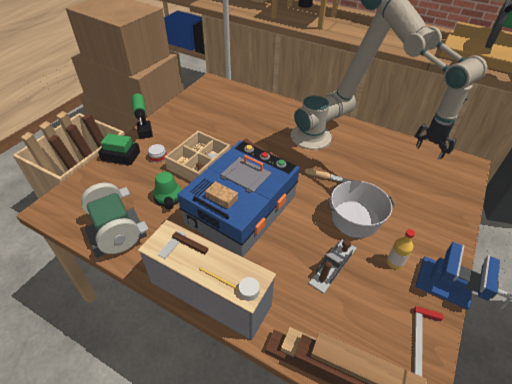

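The top view has green, red and yellow buttons at about (246,225), (271,227) and (295,229), the flap with its orange handle at (273,190), and the tub at (147,242). Next I'll refine the extractor pose from colour blobs and depth.

```bash
cat > m.py <<'E'
from h import *
def blobs(c):
    im=robot.get_image(c); px=im['pixels']; z=im['z_map']; K=im['mtx']; T=im['cam_to_world']
    v,u=np.mgrid[:384,:512]
    P=np.stack([(u-K[0,2])/K[0,0]*z,-(v-K[1,2])/K[1,1]*z,-z],-1)@T[:3,:3].T+T[:3,3]
    return im,P,cv2.cvtColor(px,cv2.COLOR_RGB2HSV)
E
python3 - <<'E'
from m import *
for c in ['top','scene']:
    im,P,H=blobs(c)
    box=(P[...,0]>.35)&(P[...,0]<.75)&(P[...,1]>-.25)&(P[...,1]<.15)&(im['z_map']>0)
    h,s,v=H[...,0],H[...,1],H[...,2]
    for n,m in dict(red=((h<5)|(h>174))&(s>150),orange=(h>5)&(h<18)&(s>170)&(v>140)&(P[...,2]>.215),yellow=(h>19)&(h<33)&(s>130),green=(h>50)&(h<85)&(s>90)).items():
        m=m&box&(P[...,2]>.19)&(P[...,2]<.245)
        q=P[m]; 
        if len(q): print(c,n,len(q),((q.max(0)+q.min(0))/2).round(4),np.median(q,0).round(4),(q.max(0)-q.min(0)).round(3))
    # deck plane blue edges
    m=(h>100)&(h<125)&(s>120)&box&(abs(P[...,2]-.19)<.006); m|= box&(abs(P[...,2]-.19)<.006)
    xy=P[m][:,:2].astype(np.float32); r=cv2.minAreaRect(xy); print('deck',r,np.median(P[m][:,2]))
    # tub rim
    t=(abs(P[...,0]-.42)<.16)&(abs(P[...,1]-.387)<.16)&(P[...,2]>.1)&(P[...,2]<.117)
    q=P[t][:,:2].astype(np.float32); print('rim',len(q),cv2.minEnclosingCircle(q),cv2.fitEllipse(cv2.convexHull(q)), np.percentile(P[(abs(P[...,0]-.42)<.16)&(abs(P[...,1]-.387)<.16)][:,2],[90,99,99.8]))
s=robot.state(); print(R.from_rotvec(s['tool_rot']).as_matrix().round(3))
E
```

```text
top red 46 [ 0.4626 -0.0358  0.203 ] [ 0.4622 -0.0342  0.2059] [0.02  0.023 0.017]
top orange 68 [ 0.5439 -0.0432  0.2354] [ 0.5441 -0.043   0.2375] [0.014 0.085 0.012]
top yellow 53 [ 0.4535 -0.1149  0.2042] [ 0.4546 -0.113   0.2066] [0.023 0.024 0.022]
top green 56 [0.4718 0.034  0.2005] [0.47   0.0449 0.2057] [0.03  0.047 0.02 ]
deck ((0.5951714515686035, -0.045780301094055176), (0.3001669943332672, 0.33730190992355347), 84.75114440917969) 0.1908190578223019
rim 518 ((0.41790497303009033, 0.38577425479888916), 0.13226355612277985) ((0.4206315875053406, 0.38691240549087524), (0.23323754966259003, 0.25735682249069214), 32.518043518066406) [0.08593146 0.11175388 0.1144009 ]
scene red 26 [ 0.4608 -0.0333  0.2041] [ 0.4654 -0.0332  0.2046] [0.03  0.022 0.012]
scene orange 23 [ 0.5502 -0.0392  0.235 ] [ 0.5502 -0.0384  0.234 ] [0.011 0.077 0.011]
scene yellow 27 [ 0.4527 -0.1187  0.2003] [ 0.4599 -0.1129  0.2048] [0.027 0.036 0.019]
scene green 28 [0.4664 0.0345 0.2011] [0.4766 0.0459 0.2045] [0.039 0.047 0.019]
deck ((0.5951882600784302, -0.046624019742012024), (0.3024444580078125, 0.3356880247592926), 84.9622802734375) 0.19033759802048444
rim 381 ((0.4278011620044708, 0.38932374119758606), 0.13191837072372437) ((0.42293649911880493, 0.38547298312187195), (0.23649409413337708, 0.2583619952201843), 41.583412170410156) [0.09520118 0.11069114 0.11320472]
[[ 0.285  0.959  0.   ]
 [ 0.959 -0.285  0.   ]
 [ 0.     0.    -1.   ]]
```

```bash
python3 -m jog '[[[0,0,-1],[0,0,-0.9],0],[[0,0,-1],[0,0,-0.9],0],[[-0.86,0.559,0],[0,0,0],0],[[-0.86,0.559,0],[0,0,0],0],[[-0.86,0.559,0],[0,0,0],0],[[-0.86,0.559,0],[0,0,0],0],[[-0.86,0.559,0],[0,0,0],0],[[-0.86,0.559,0],[0,0,0],0],[[-0.86,0.559,0],[0,0,0],0],[[-0.86,0.559,0],[0,0,0],0],[[-0.86,0.559,0],[0,0,0],0],[[-0.86,0.559,0],[0,0,0],0]]' 30
```

```text
time: 2.7
tcp_pos: [0.3522, 0.1851, 0.2844]
tool_rot: [2.329, 2.107, 0.002]
wrist_force: [1.1, 0.9, -0.2]
opening: -0.001
```

```bash
python3 -m jog '[[[-0.86,0.559,0],[0,0,0],0],[[-0.86,0.559,0],[0,0,0],0],[[-0.86,0.559,0],[0,0,0],0],[[-0.86,0.559,0],[0,0,0],0],[[-0.86,0.559,0],[0,0,0],0],[[-0.86,0.559,0],[0,0,0],0],[[0,0,0],[0,0,0],0],[[0,0,0],[0,0,0],0],[[0,0,0],[0,0,0],0]]'; cat > e.py <<'E'
from h import *
s=robot.state(); M=R.from_rotvec(s['tool_rot']).as_matrix()
print(s['time'],s['tcp_pos'].round(4),'heading',np.degrees(np.arctan2(M[1,0],M[0,0])).round(2),'z',M[:,2].round(3),'F',s['wrist_force'].round(1),s['opening'].round(3))
def to(p):
    print('units',(M.T@(np.array(p)-s['tcp_pos'])/.04).round(3))
E
python3 -c "
from e import *
to([.464,-.033,.21])
snap('wrist','w1.png')"
```

```text
time: 3.6
tcp_pos: [0.464, -0.0315, 0.2841]
tool_rot: [-2.329, -2.107, -0.0]
wrist_force: [-0.6, -0.9, 0.3]
opening: -0.0Traceback (most recent call last):
  File "<string>", line 2, in <module>
    from e import *
  File "e.py", line 3, in <module>
    print(s['time'],s['tcp_pos'].round(4),'heading',np.degrees(np.arctan2(M[1,0],M[0,0])).round(2),'z',M[:,2].round(3),'F',s['wrist_force'].round(1),s['opening'].round(3))
                                                                                                                                                     ^^^^^^^^^^^^^^^^^^
AttributeError: 'float' object has no attribute 'round'
```

```bash
sed -i "s/s\['opening'\].round(3)/s['opening']/" e.py
python3 -c "
from e import *
to([.464,-.033,.21])
im=snap('wrist','w1.png')
for n in ['stop_key_top','shake_key_top','flap_handle']: print(n,[(d['score'],w(im,d['location']).round(4)) for d in robot.tip_of(n,'wrist')[:2]])"
```

```text
3.6 [ 0.464  -0.0315  0.2841] heading 84.28 z [-0.001  0.001 -1.   ] F [-0.6 -0.9  0.3] -0.0001797353716640174
units [-0.039  0.004  1.851]
stop_key_top [(0.57, array([ 0.4623, -0.0317,  0.2098]))]
shake_key_top [(0.65, array([ 0.4551, -0.1162,  0.206 ]))]
flap_handle []
```

View pics/w1.png

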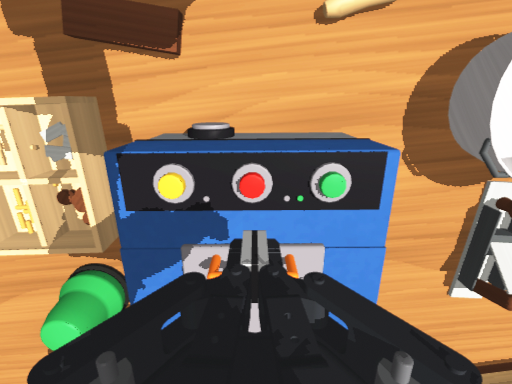

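Wrist view shows yellow (171,185), red (252,184) and green (333,184), with the closed fingertips over the flap side because of perspective. I'll project these to the button-top height.

```bash
python3 - <<'E'
from m import *
im,P,H=blobs('wrist'); h,s,v=H[...,0],H[...,1],H[...,2]
K=im['mtx'];T=im['cam_to_world']
roi=np.zeros(h.shape,bool); roi[155:210,120:380]=1
for n,m in dict(red=((h<5)|(h>174))&(s>150),yellow=(h>19)&(h<33)&(s>130),green=(h>50)&(h<85)&(s>90)).items():
    mm=(m&roi).astype(np.uint8); k,l,st,ce=cv2.connectedComponentsWithStats(mm); i=1+st[1:,4].argmax()
    q=P[l==i]; print(n,ce[i],st[i],np.median(q,0).round(4),((q.max(0)+q.min(0))/2).round(4),(q.max(0)-q.min(0)).round(4))
    c=ce[i]; r=T[:3,:3]@np.array([(c[0]-K[0,2])/K[0,0],-(c[1]-K[1,2])/K[1,1],-1]); print(' ray@.202',(T[:3,3]+r*(.202-T[2,3])/r[2]).round(4))
E
```

```text
red [251.3709369  184.50669216] [239 172  26  26 523] [ 0.4604 -0.0345  0.2067] [ 0.4614 -0.0351  0.2027] [0.0249 0.0255 0.0127]
 ray@.202 [ 0.4618 -0.0347  0.202 ]
yellow [171.1426025  184.87700535] [158 172  28  27 561] [ 0.453  -0.1124  0.2067] [ 0.4262 -0.0768  0.3258] [0.0872 0.1057 0.2589]
 ray@.202 [ 0.4543 -0.1141  0.202 ]
green [331.90163934 184.18214936] [319 172  27  26 549] [0.4678 0.0437 0.2066] [0.4701 0.0446 0.2024] [0.0269 0.0243 0.0127]
 ray@.202 [0.4693 0.045  0.202 ]
```

```bash
python3 -m jog '[[[-0.067,-0.044,0.9],[0,0,0],0],[[0,0,0.9],[0,0,0],0],[[0,0,0.05],[0,0,0],0],[[0,0,0.08],[0,0,0],0],[[0,0,0.07],[0,0,0],0],[[0,0,0.07],[0,0,0],0],[[0,0,0.07],[0,0,0],0],[[0,0,0],[0,0,0],0]]'
```

```text
time: 4.65
tcp_pos: [0.4627, -0.0347, 0.1987]
tool_rot: [2.33, 2.107, 0.001]
wrist_force: [0.2, -0.0, 0.5]
opening: 0.004
```

```bash
python3 -m jog '[[[0,0,0.05],[0,0,0],0],[[0,0,0.05],[0,0,0],0],[[0,0,0],[0,0,0],0]]'
```

```text
time: 4.95
tcp_pos: [0.4624, -0.0347, 0.1942]
tool_rot: [-2.33, -2.107, 0.0]
wrist_force: [-1.0, -0.4, 0.5]
opening: -0.0
```

```bash
python3 - <<'E'
from m import *
im=snap('wrist','w2.png'); s=snap('scene','s2.png'); t=snap('top','t2.png')
a=cv2.resize(s['pixels'][100:260,150:350],None,fx=3,fy=3); b=cv2.resize(im['pixels'][150:300,120:400],None,fx=2,fy=2)
cv2.imwrite('pics/c2.png',a[...,::-1]); cv2.imwrite('pics/d2.png',b[...,::-1])
E
```

```text
(no output)
```

View pics/c2.png

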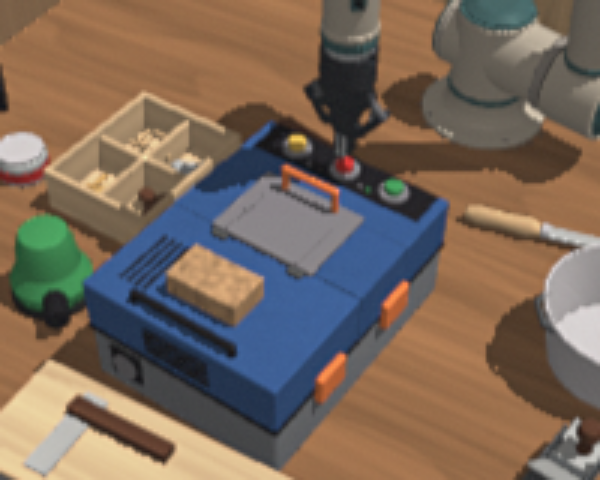

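View pics/w2.png

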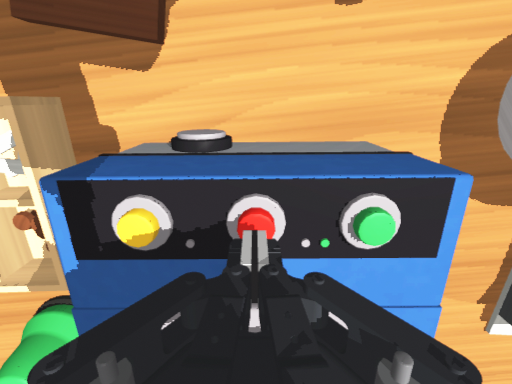

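```bash
python3 - <<'E'
from m import *
s=robot.state(); p=s['tcp_pos']; print(p,s['wrist_force'],s['time'])
for c in ['wrist','scene','top']:
    im,P,H=blobs(c); K=im['mtx'];T=im['cam_to_world']
    q=np.linalg.inv(T)@np.append(p,1); z=-q[2]; uv=(K[0,0]*q[0]/z+K[0,2], -K[1,1]*q[1]/z+K[1,2]); print(c,np.round(uv,1),'depth',z, im['z_map'][int(uv[1]),int(uv[0])])
    h,sa=H[...,0],H[...,1]
    near=(np.linalg.norm(P[...,:2]-np.array([.462,-.034]),axis=-1)<.03)
    for n,m in dict(red=((h<5)|(h>174))&(sa>150)).items():
        k=m&near; print(n,k.sum(),np.percentile(P[k],[10,50,90],axis=0).round(4).tolist(), np.argwhere(k).mean(0))
    near=(np.linalg.norm(P[...,:2]-np.array([.4545,-.1135]),axis=-1)<.03); k=(h>19)&(h<33)&(sa>130)&near; print('yel z',np.percentile(P[k][:,2],[10,50,90]))
E
```

```text
[ 0.46264353 -0.03473419  0.19447608] [-0.07474533 -0.15009956  0.21777221] 5.1
wrist [255.4 222.5] depth 0.18806455589160484 0.17267293
red 776 [[0.4504, -0.0435, 0.2024], [0.456, -0.0335, 0.2066], [0.4623, -0.025, 0.2075]] [221.35824742 255.94329897]
yel z [0.20170108 0.20666528 0.20763497]
scene [264.4 155.4] depth 1.5294762412457639 1.5181904
red 23 [[0.455, -0.0395, 0.2011], [0.4662, -0.0327, 0.2043], [0.4744, -0.0241, 0.2077]] [154.2173913  264.69565217]
yel z [0.20021243 0.20489341 0.20828937]
top [270.2 226.2] depth 1.2257781736091604 0.8121145Traceback (most recent call last):
  File "<stdin>", line 9, in <module>
    return _quantile_unchecked(
        a, q, axis, out, overwrite_input, method, keepdims, weights)
    return _ureduce(a,
                    func=_quantile_ureduce_func,
    ...<5 lines>...
                    overwrite_input=overwrite_input,
                    method=method)
    r = func(a, **kwargs)
    result = _quantile(arr,
                       quantiles=q,
    ...<2 lines>...
                       out=out,
                       weights=wgt)
    slices_having_nans = np.isnan(arr[-1, ...])
                                  ~~~^^^^^^^^^
IndexError: index -1 is out of bounds for axis 0 with size 0
```

```bash
python3 - <<'E'
from m import *
im,P,H=blobs('wrist'); 
np.set_printoptions(suppress=True,linewidth=150)
for v in range(200,300,6): print(v,im['pixels'][v,250],P[v,250].round(4),im['z_map'][v,250].round(4))
print(im['cam_to_world'].round(3),im['mtx'])
cv2.imwrite('pics/d3.png',cv2.resize(im['pixels'][190:290,200:310],None,fx=6,fy=6)[...,::-1])
E
```

```text
200 [230 226 228] [ 0.4444 -0.0366  0.1972] 0.1799
206 [230 225 228] [ 0.4492 -0.0371  0.1961] 0.1824
212 [220  37  32] [ 0.4499 -0.0371  0.2049] 0.1743
218 [255  65  55] [ 0.453  -0.0374  0.2072] 0.173
224 [230  38  33] [ 0.4576 -0.0378  0.2067] 0.175
230 [156 133 132] [ 0.4513 -0.0369  0.2275] 0.1533
236 [177 176 175] [ 0.4514 -0.0368  0.2345] 0.1467
242 [177 176 174] [ 0.4513 -0.0367  0.2413] 0.1402
248 [166 165 164] [ 0.4518 -0.0366  0.2463] 0.1356
254 [165 165 164] [ 0.4516 -0.0365  0.2522] 0.1299
260 [157 156 155] [ 0.4514 -0.0364  0.2577] 0.1247
266 [146 145 143] [ 0.4526 -0.0365  0.2608] 0.1221
272 [40 40 41] [ 0.4554 -0.0368  0.2613] 0.1225
278 [34 33 36] [ 0.4558 -0.0368  0.2651] 0.119
284 [33 34 36] [ 0.4556 -0.0367  0.2695] 0.1149
290 [33 33 35] [ 0.459  -0.037   0.2692] 0.1162
296 [33 33 35] [ 0.4624 -0.0374  0.2689] 0.1176
[[ 0.1   -0.943 -0.317  0.381]
 [ 0.995  0.095  0.032 -0.027]
 [-0.    -0.319  0.948  0.365]
 [ 0.     0.     0.     1.   ]] [[267.06632872   0.         254.15594868]
 [  0.         267.06632872 189.65943863]
 [  0.           0.           1.        ]]
```

View pics/d3.png

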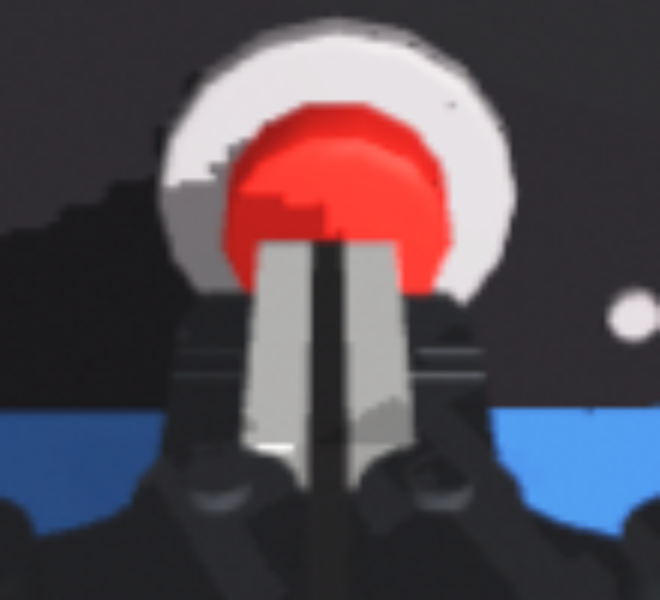

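The wrist depth puts the visible fingertip at about z=0.225 while the state says TCP 0.194, and there is no contact force. The tips therefore sit higher than reported, so I'll feel my way down to contact.

```bash
python3 -m jog '[[[0,0,0.08],[0,0,0],0],[[0,0,0.08],[0,0,0],0],[[0,0,0.08],[0,0,0],0]]'
```

```text
time: 5.6
tcp_pos: [0.4625, -0.0347, 0.1845]
tool_rot: [-2.33, -2.107, 0.0]
wrist_force: [-0.2, -0.0, 0.4]
opening: 0.002
```

```bash
python3 -c "
from e import *
im=snap('wrist','w4.png'); cv2.imwrite('pics/d4.png',cv2.resize(im['pixels'][150:310,150:360],None,fx=3,fy=3)[...,::-1])"
```

```text
5.6 [ 0.4625 -0.0347  0.1845] heading 84.26 z [-0.  0. -1.] F [-0.2 -0.   0.4] 0.0015731840661161317
```

View pics/d4.png

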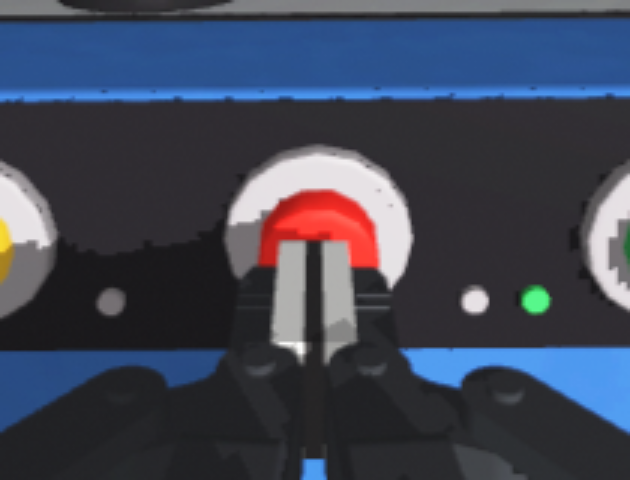

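```bash
python3 -m jog '[[[0,0,0.06],[0,0,0],0],[[0,0,0.06],[0,0,0],0]]'
```

```text
time: 5.85
tcp_pos: [0.4626, -0.0347, 0.1799]
tool_rot: [-2.33, -2.107, -0.0]
wrist_force: [-0.5, 0.0, -0.1]
opening: -0.0
```

```bash
python3 -m jog '[[[0,0,0.05],[0,0,0],0],[[0,0,0.04],[0,0,0],0]]'
```

```text
time: 6.05
tcp_pos: [0.4626, -0.0348, 0.1766]
tool_rot: [2.33, 2.107, 0.0]
wrist_force: [-0.7, -0.0, 2.9]
opening: -0.001
```

```bash
python3 -m jog '[[[0,0,0.04],[0,0,0],0],[[0,0,0],[0,0,0],0]]'
```

```text
time: 6.25
tcp_pos: [0.4626, -0.0347, 0.175]
tool_rot: [2.33, 2.107, 0.0]
wrist_force: [-1.0, 0.1, 3.3]
opening: -0.0
```

```bash
python3 -m jog '[[[0,0,0.05],[0,0,0],0],[[0,0,0.05],[0,0,0],0],[[0,0,0],[0,0,0],0]]'
```

```text
time: 6.55
tcp_pos: [0.4627, -0.0348, 0.1727]
tool_rot: [2.329, 2.107, 0.001]
wrist_force: [-3.5, -0.3, 13.7]
opening: -0.003
```

```bash
python3 -m jog '[[[0,0,-0.4],[0,0,0],0],[[0,0,-0.4],[0,0,0],0],[[-1,0,0],[0,0,0],0],[[-1,0,0],[0,0,0],0],[[0,0,0],[0,0,0],0],[[0,0,0.25],[0,0,0],0],[[0,0,0.25],[0,0,0],0],[[0,0,0.1],[0,0,0],0],[[0,0,0.07],[0,0,0],0],[[0,0,0.07],[0,0,0],0],[[0,0,0.06],[0,0,0],0],[[0,0,0],[0,0,0],0]]'
```

```text
time: 7.75
tcp_pos: [0.4539, -0.1132, 0.1727]
tool_rot: [-2.328, -2.108, -0.001]
wrist_force: [-5.7, 2.6, 13.4]
opening: 0.001
```

```bash
python3 -m jog '[[[0,0,0],[0,0,0],0],[[0,0,0],[0,0,0],0],[[0,0,0],[0,0,0],0],[[0,0,0],[0,0,0],0],[[0,0,0],[0,0,0],0],[[0,0,0],[0,0,0],0],[[0,0,0],[0,0,0],0],[[0,0,0],[0,0,0],0],[[0,0,0],[0,0,0],0],[[0,0,0],[0,0,0],0],[[0,0,0],[0,0,0],0],[[0,0,0],[0,0,0],0]]'
```

```text
time: 8.95
tcp_pos: [0.4539, -0.1132, 0.1727]
tool_rot: [-2.329, -2.107, -0.001]
wrist_force: [-5.1, 3.2, 13.3]
opening: -0.002
```

```bash
python3 -m jog '[[[0,0,0],[0,0,0],0],[[0,0,0],[0,0,0],0],[[0,0,0],[0,0,0],0],[[0,0,0],[0,0,0],0],[[0,0,0],[0,0,0],0],[[0,0,0],[0,0,0],0],[[0,0,0],[0,0,0],0],[[0,0,0],[0,0,0],0],[[0,0,0],[0,0,0],0],[[0,0,0],[0,0,0],0],[[0,0,0],[0,0,0],0],[[0,0,0],[0,0,0],0]]'; python3 -c "
from e import *"
```

```text
time: 10.15
tcp_pos: [0.4539, -0.1132, 0.1727]
tool_rot: [-2.329, -2.108, -0.001]
wrist_force: [-6.1, 3.7, 13.1]
opening: 0.001
10.15 [ 0.4539 -0.1132  0.1727] heading 84.29 z [-0.     0.001 -1.   ] F [-6.1  3.7 13.1] 0.0012984861307360532
```

```bash
python3 -m jog '[[[0,0,-0.7],[0,0,0],0],[[0,0,-0.7],[0,0,0],0],[[0,0,-0.7],[0,0,0],0],[[0.5,0.53,0],[0,0,0],60],[[0.5,0.53,0],[0,0,0],60],[[0.5,0.53,0],[0,0,0],60],[[0.5,0.53,0],[0,0,0],60],[[0,0,0],[0,0,1],60],[[0,0,0],[0,0,1],60],[[0,0,0],[0,0,1],60],[[0,0,0],[0,0,1],60],[[0,0,0],[0,0,1],60]]'
```

```text
time: 11.35
tcp_pos: [0.5476, -0.0429, 0.2547]
tool_rot: [2.798, 1.427, 0.002]
wrist_force: [0.4, 0.4, -0.1]
opening: 0.6
```

```bash
python3 -m jog '[[[0,0,0],[0,0,1],60],[[0,0,0],[0,0,1],60],[[0,0,0],[0,0,1],60],[[0,0,0],[0,0,1],60],[[0,0,0],[0,0,1],60],[[0,0,0],[0,0,1],60],[[0,0,0],[0,0,1],60],[[0,0,0],[0,0,1],60],[[0,0,0],[0,0,1],60],[[0,0,0],[0,0,1],60],[[0,0,0],[0,0,0],60],[[0,0,0],[0,0,0],60]]'; python3 - <<'E'
from e import *
to([.5465,-.042,.190])
im=snap('wrist','w5.png')
for n in ['stop_key_top','flap_handle','flap_hinge']: print(n,[(d['score'],w(im,d['location']).round(4)) for d in robot.tip_of(n,'wrist')[:2]])
from m import blobs
im,P,H=blobs('wrist'); h,sa,v=H[...,0],H[...,1],H[...,2]
m=(h>5)&(h<18)&(sa>170)&(v>120)&(P[...,2]>.215)&(P[...,2]<.25)
q=P[m]; print(m.sum(),np.percentile(q,[2,50,98],axis=0).round(4).tolist())
q=q[q[:,2]>.234]; print(q.mean(0),cv2.minAreaRect(q[:,:2].astype(np.float32)))
E
```

```text
time: 12.55
tcp_pos: [0.5473, -0.043, 0.2548]
tool_rot: [-3.138, 0.153, -0.001]
wrist_force: [0.2, 0.5, -0.3]
opening: 0.597
12.55 [ 0.5473 -0.043   0.2548] heading -5.6 z [ 0.001  0.    -1.   ] F [ 0.2  0.5 -0.3] 0.5974835392020728
units [-0.024 -0.023  1.62 ]
stop_key_top [(0.82, array([ 0.466 , -0.0325,  0.2106]))]
flap_handle [(0.67, array([ 0.5427, -0.0457,  0.2326]))]
flap_hinge [(0.95, array([ 0.6565, -0.053 ,  0.1948]))]
754 [[0.5386, -0.0829, 0.2216], [0.5477, -0.0365, 0.2365], [0.5536, 0.0023, 0.2386]]
[ 0.54693848 -0.04170102  0.23658464] ((0.5458476543426514, -0.041539981961250305), (0.08793272078037262, 0.009126262739300728), 84.57750701904297)
```

View pics/w5.png

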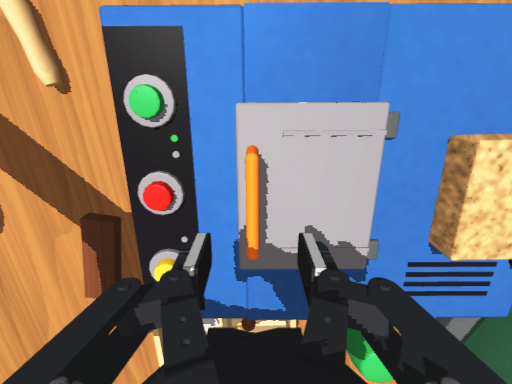

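Handle bar at (252,203) is centred between the fingers, and the measured bar centre (0.546,-0.0415) with top at 0.2365 matches expectations. Descending and gripping.

```bash
python3 -m jog '[[[-0.02,0,0.5],[0,0,0],50],[[0,0,0.5],[0,0,0],50],[[0,0,0.3],[0,0,0],50],[[0,0,0.3],[0,0,0],50],[[0,0,0],[0,0,0],50]]'
```

```text
time: 13.3
tcp_pos: [0.5452, -0.043, 0.1893]
tool_rot: [-3.137, 0.157, 0.005]
wrist_force: [-1.5, 1.0, 0.4]
opening: 0.497
```

```bash
python3 -m jog '[[[0,0,0],[0,0,0],0],[[0,0,0],[0,0,0],0],[[0,0,0],[0,0,0],0],[[0,0,0],[0,0,0],0],[[0,0,0],[0,0,0],0],[[0,0,0],[0,0,0],0],[[0,0,0],[0,0,0],0],[[0,0,0],[0,0,0],0]]' 25; python3 - <<'E'
from e import *
im=snap('wrist','w6.png');s=snap('scene','s6.png')
cv2.imwrite('pics/c6.png',cv2.resize(s['pixels'][100:260,150:350],None,fx=3,fy=3)[...,::-1])
E
```

```text
time: 14.1
tcp_pos: [0.5456, -0.0431, 0.1917]
tool_rot: [3.138, -0.157, -0.001]
wrist_force: [-4.9, 0.1, 4.8]
opening: 0.105
14.1 [ 0.5456 -0.0431  0.1917] heading -5.74 z [-0.001 -0.    -1.   ] F [-4.9  0.1  4.8] 0.10483161634374993
```

View pics/w6.png

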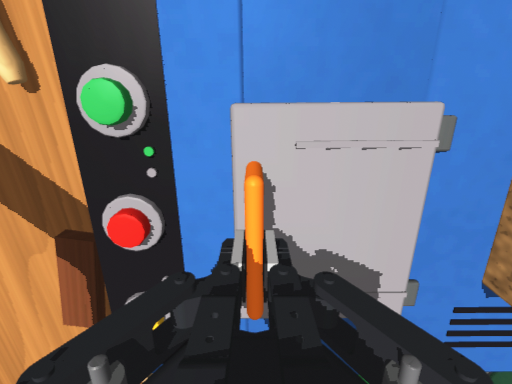

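View pics/c6.png

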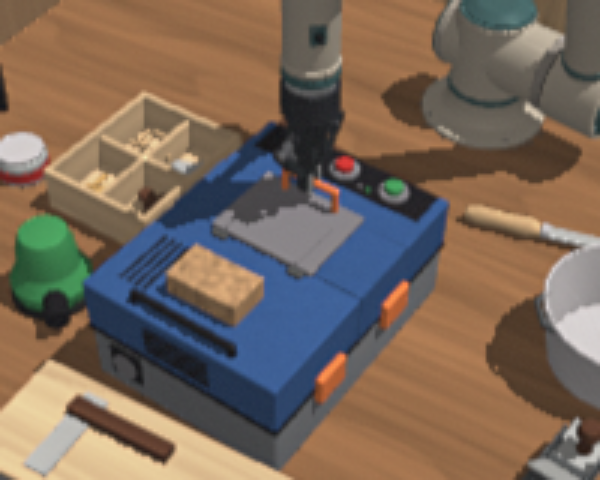

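```bash
python3 -c "
import numpy as np
r=np.hypot(113,37);a0=np.arctan2(37,113)
t=np.radians(np.linspace(0,100.3,15))
X=-r*np.cos(a0+t);Z=r*np.sin(a0+t)
for i in range(14): print(i,round((X[i+1]-X[i])/40,3),round(-(Z[i+1]-Z[i])/40,3))"
```

```text
0 0.137 -0.345
1 0.179 -0.325
2 0.219 -0.3
3 0.254 -0.271
4 0.286 -0.237
5 0.313 -0.199
6 0.336 -0.159
7 0.353 -0.116
8 0.365 -0.071
9 0.371 -0.025
10 0.371 0.022
11 0.365 0.068
12 0.354 0.113
13 0.337 0.156
```

```bash
python3 -m jog '[[[0,0,-0.05],[0,0,0],0],[[0.137,0,-0.345],[0,0,0],0],[[0.179,0,-0.325],[0,0,0],0],[[0.219,0,-0.3],[0,0,0],0],[[0,0,0],[0,0,0],0]]'
```

```text
time: 14.7
tcp_pos: [0.5673, -0.0452, 0.2327]
tool_rot: [-3.137, 0.157, 0.002]
wrist_force: [-5.2, 0.1, 4.9]
opening: 0.104
```

```bash
python3 -m jog '[[[0.254,0,-0.271],[0,0,0],0],[[0.286,0,-0.237],[0,0,0],0],[[0.313,0,-0.199],[0,0,0],0],[[0.336,0,-0.159],[0,0,0],0],[[0,0,0],[0,0,0],0]]'; python3 - <<'E'
from e import *
s=snap('scene','s7.png')
cv2.imwrite('pics/c7.png',cv2.resize(s['pixels'][80:260,150:350],None,fx=3,fy=3)[...,::-1])
E
```

```text
time: 15.2
tcp_pos: [0.6163, -0.0498, 0.2687]
tool_rot: [-3.137, 0.157, -0.005]
wrist_force: [-2.8, 1.7, 9.4]
opening: 0.106
15.2 [ 0.6163 -0.0498  0.2687] heading -5.73 z [ 0.003  0.    -1.   ] F [-2.8  1.7  9.4] 0.10634906947518308
```

View pics/c7.png

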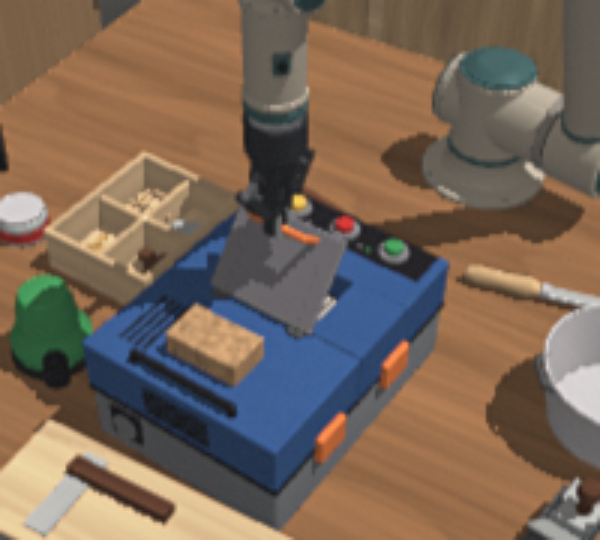

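Flap is about half open, with the bar still in the jaws. Continuing the arc.

```bash
python3 -m jog '[[[0.353,0,-0.116],[0,0,0],0],[[0.365,0,-0.071],[0,0,0],0],[[0.371,0,-0.025],[0,0,0],0],[[0.371,0,0.022],[0,0,0],0],[[0,0,0],[0,0,0],0]]'; python3 -m jog '[[[0.365,0,0.068],[0,0,0],0],[[0.354,0,0.113],[0,0,0],0],[[0,0,0],[0,0,0],0]]'
```

```text
time: 15.75
tcp_pos: [0.6759, -0.0555, 0.2742]
tool_rot: [-3.136, 0.157, -0.007]
wrist_force: [1.8, 1.3, 1.9]
opening: 0.099
time: 16.05
tcp_pos: [0.7047, -0.0583, 0.266]
tool_rot: [-3.136, 0.157, -0.007]
wrist_force: [2.9, 2.5, 1.1]
opening: 0.103
```

```bash
python3 -m jog '[[[0.337,0,0.156],[0,0,0],0],[[0.08,0,0.04],[0,0,0],0],[[0,0,0],[0,0,0],0]]'; python3 - <<'E'
from e import *
s=snap('scene','s8.png');im=snap('wrist','w8.png')
cv2.imwrite('pics/c8.png',cv2.resize(s['pixels'][80:260,150:350],None,fx=3,fy=3)[...,::-1])
E
```

```text
time: 16.35
tcp_pos: [0.7143, -0.0594, 0.2603]
tool_rot: [-3.136, 0.157, 0.012]
wrist_force: [-12.4, 3.8, 12.2]
opening: 0.098
16.35 [ 0.7143 -0.0594  0.2603] heading -5.73 z [-0.008  0.002 -1.   ] F [-12.4   3.8  12.2] 0.098451292869276
```

View pics/c8.png

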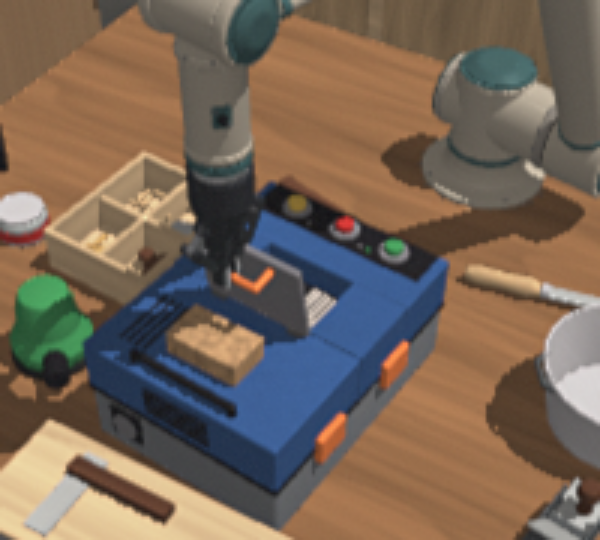

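View pics/w8.png

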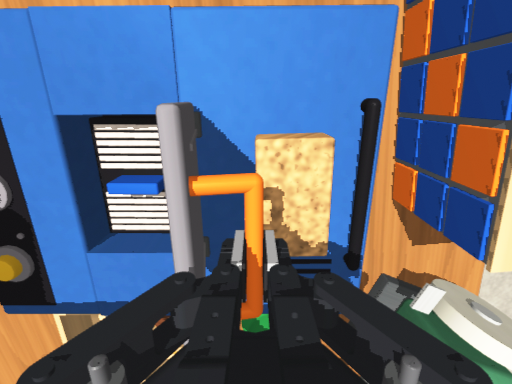

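Flap at its stop (travel 169.5 mm against 169.6 expected, and 12 N of stop resistance). The filter's blue grip is visible at (135,186) in the wrist view. Releasing narrowly and going straight up.

```bash
python3 -m jog '[[[0,0,0],[0,0,0],24],[[0,0,0],[0,0,0],24],[[0,0,-0.2],[0,0,0],24],[[0,0,-0.4],[0,0,0],24],[[0,0,-0.6],[0,0,0],24],[[0,0,-0.8],[0,0,0],24],[[0,0,-1],[0,0,0],24],[[0,0,0],[0,0,0],24]]'; python3 - <<'E'
from e import *
s=snap('scene','s9.png');im=snap('top','t9.png')
cv2.imwrite('pics/c9.png',cv2.resize(s['pixels'][80:260,150:350],None,fx=3,fy=3)[...,::-1])
for c in ['scene','top']:
    im=robot.get_image(c)
    for n in ['flap_handle','filter_grip','flap_hinge','filter']: print(c,n,[(d['score'],w(im,d['location']).round(4)) for d in robot.tip_of(n,c)[:2]])
E
```

```text
time: 17.25
tcp_pos: [0.7204, -0.0613, 0.3857]
tool_rot: [3.136, -0.158, 0.02]
wrist_force: [0.7, 0.3, 0.5]
opening: 0.242
17.25 [ 0.7204 -0.0613  0.3857] heading -5.78 z [ 0.012 -0.003 -1.   ] F [0.7 0.3 0.5] 0.2418741146886097
scene flap_handle [(0.61, array([ 0.7149, -0.0572,  0.299 ])), (0.33, array([ 0.5996, -0.0529,  0.1684]))]
scene filter_grip [(0.58, array([ 0.598 , -0.0516,  0.1673]))]
scene flap_hinge []
scene filter [(0.4, array([ 0.5945, -0.0475,  0.1145]))]
top flap_handle [(0.59, array([ 0.715 , -0.0566,  0.2993]))]
top filter_grip []
top flap_hinge [(0.25, array([ 0.7125, -0.3728,  0.0019]))]
top filter [(0.25, array([0.6849, 0.3855, 0.0031]))]
```

View pics/c9.png

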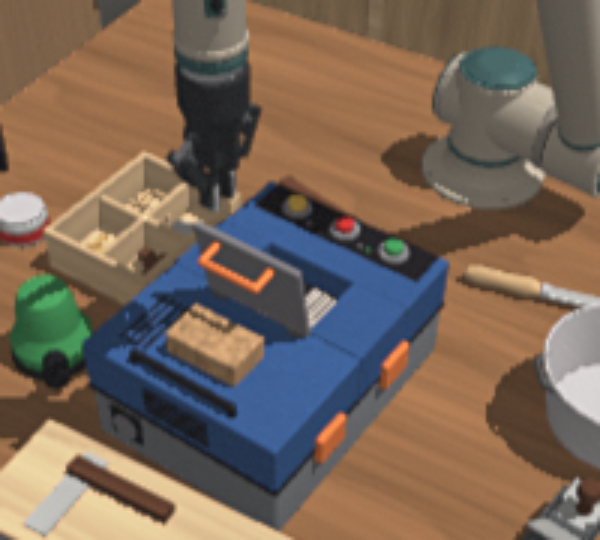

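```bash
python3 -m jog '[[[-0.78,0,0],[0,0,0],50],[[-0.78,0,0],[0,0,0],50],[[-0.78,0,0],[0,0,0],50],[[-0.78,0,0],[0,0,0],50],[[0,0,0],[0,0,-1],50],[[0,0,0],[0,0,-1],50],[[0,0,0],[0,0,-1],50],[[0,0,0],[0,0,-1],50],[[0,0,0],[0,0,-1],50],[[0,0,0],[0,0,-1],50],[[0,0,0],[0,0,-1],50],[[0,0,0],[0,0,-1],50]]'; python3 -m jog '[[[0,0,0],[0,0,-1],50],[[0,0,0],[0,0,-1],50],[[0,0,0],[0,0,-1],50],[[0,0,0],[0,0,-1],50],[[0,0,0],[0,0,-1],50],[[0,0,0],[0,0,-1],50],[[0,0,0],[0,0,-1],50],[[0,0,0.9],[0,0,0],50],[[0,0,0.9],[0,0,0],50],[[0,0,0],[0,0,0],50],[[0,0,0],[0,0,0],50]]'; python3 - <<'E'
from e import *
im=snap('wrist','w10.png')
for n in ['flap_handle','filter_grip','flap_hinge','filter','stop_key_top']: print(n,[(d['score'],w(im,d['location']).round(4)) for d in robot.tip_of(n,'wrist')[:2]])
E
```

```text
time: 19.05
tcp_pos: [0.5938, -0.0479, 0.379]
tool_rot: [2.928, 1.139, 0.0]
wrist_force: [0.4, 0.2, 0.4]
opening: 0.5
time: 20.15
tcp_pos: [0.594, -0.048, 0.3073]
tool_rot: [-2.33, -2.107, 0.0]
wrist_force: [-0.3, 0.3, 0.6]
opening: 0.496
20.15 [ 0.594  -0.048   0.3073] heading 84.25 z [-0.  0. -1.] F [-0.3  0.3  0.6] 0.496435989908763
flap_handle []
filter_grip [(0.92, array([ 0.5986, -0.0474,  0.1681])), (0.45, array([0.6841, 0.3816, 0.0016]))]
flap_hinge [(0.78, array([ 0.6562, -0.0549,  0.1939]))]
filter [(0.8, array([ 0.5974, -0.0502,  0.1128]))]
stop_key_top [(0.89, array([ 0.4664, -0.0334,  0.2119]))]
```

View pics/w10.png

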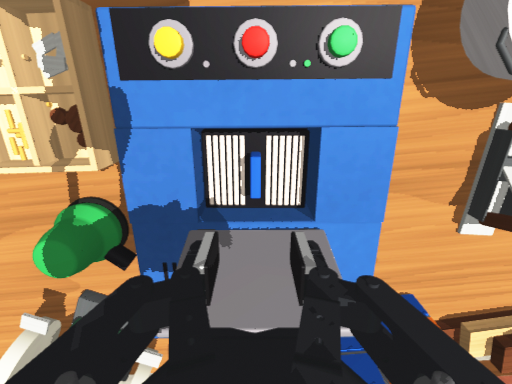

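The wrist view shows the blue fin at (256,175), aligned with the jaw centre column. Measuring its centre.

```bash
python3 - <<'E'
from m import *
im,P,H=blobs('wrist'); K=im['mtx'];T=im['cam_to_world']
h,s,v=H[...,0],H[...,1],H[...,2]
roi=np.zeros(h.shape,bool); roi[145:205,235:275]=1
m=roi&(h>100)&(h<125)&(s>150)&(P[...,2]>.165)&(P[...,2]<.2)
q=P[m]; print(m.sum(),np.percentile(q,[2,50,98],axis=0).round(4).tolist())
t=q[q[:,2]>np.percentile(q[:,2],60)-.006]; r=cv2.minAreaRect(t[:,:2].astype(np.float32)); print(r)
# bay edges at deck z
rows=np.argwhere(m); print(rows.min(0),rows.max(0))
E
```

```text
453 [[0.5706, -0.0541, 0.1715], [0.5927, -0.0474, 0.1867], [0.619, -0.0409, 0.1882]]
((0.5954017639160156, -0.04750194773077965), (0.010522207245230675, 0.049660053104162216), 84.08361053466797)
[151 251] [196 260]
```

```bash
python3 -m jog '[[[0,0.06,0.8],[0,0,0],40],[[0,0,0.8],[0,0,0],40],[[0,0,0.8],[0,0,0],40],[[0,0,0.6],[0,0,0],40],[[0,0,0.5],[0,0,0],40],[[0,0,0.3],[0,0,0],40],[[0,0,0.2],[0,0,0],40],[[0,0,0],[0,0,0],40]]'; python3 - <<'E'
from e import *
im=snap('wrist','w11.png');cv2.imwrite('pics/d11.png',cv2.resize(im['pixels'][110:310,150:370],None,fx=3,fy=3)[...,::-1])
E
```

```text
time: 21.3
tcp_pos: [0.5961, -0.0481, 0.1464]
tool_rot: [-2.329, -2.107, 0.001]
wrist_force: [-0.8, 0.3, -0.7]
opening: 0.401
21.3 [ 0.5961 -0.0481  0.1464] heading 84.25 z [-0.001  0.    -1.   ] F [-0.8  0.3 -0.7] 0.4005822609682012
```

View pics/d11.png

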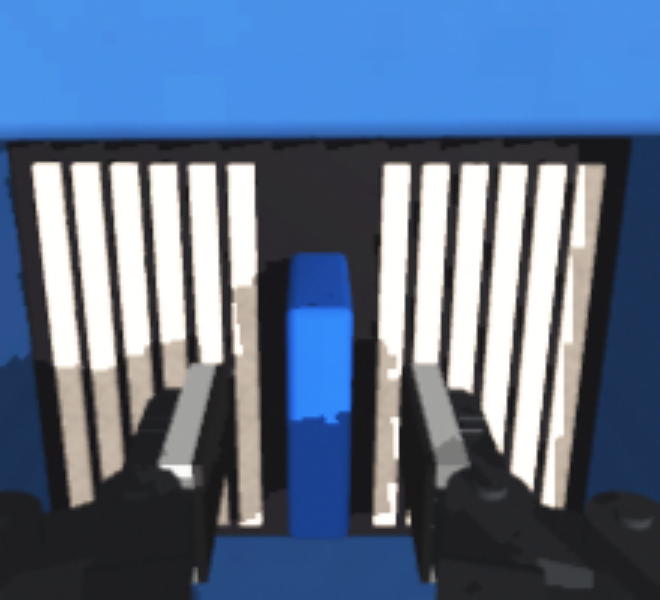

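The fingers straddle the fin symmetrically, clear of the pleats. Lowering the last bit and gripping.

```bash
python3 -m jog '[[[0,0,0.1],[0,0,0],40],[[0,0,0.1],[0,0,0],40],[[0,0,0],[0,0,0],0],[[0,0,0],[0,0,0],0],[[0,0,0],[0,0,0],0],[[0,0,0],[0,0,0],0],[[0,0,0],[0,0,0],0],[[0,0,0],[0,0,0],0],[[0,0,0],[0,0,0],0],[[0,0,0],[0,0,0],0]]' 60
```

```text
time: 22.35
tcp_pos: [0.5964, -0.0482, 0.1391]
tool_rot: [2.33, 2.107, 0.0]
wrist_force: [-0.6, 0.6, 4.3]
opening: 0.122
```

```bash
python3 -m jog '[[[0,0,-0.1],[0,0,0],0],[[0,0,-0.2],[0,0,0],0],[[0,0,-0.3],[0,0,0],0],[[0,0,-0.3],[0,0,0],0],[[0,0,0],[0,0,0],0]]' 80; python3 -m jog '[[[0,0,-0.4],[0,0,0],0],[[0,0,-0.4],[0,0,0],0],[[0,0,-0.4],[0,0,0],0],[[0,0,-0.4],[0,0,0],0],[[0,0,-0.4],[0,0,0],0],[[0,0,-0.3],[0,0,0],0],[[0,0,-0.2],[0,0,0],0],[[0,0,0],[0,0,0],0],[[0,0,0],[0,0,0],0]]'; python3 - <<'E'
from e import *
im=snap('wrist','w12.png');s=snap('scene','s12.png')
cv2.imwrite('pics/c12.png',cv2.resize(s['pixels'][60:260,150:400],None,fx=3,fy=3)[...,::-1])
for n in ['filter_grip','filter']: print(n,[(d['score'],w(im,d['location']).round(4)) for d in robot.tip_of(n,'wrist')[:1]],[(d['score'],w(s,d['location']).round(4)) for d in robot.tip_of(n,'scene')[:1]])
E
```

```text
time: 22.85
tcp_pos: [0.598, -0.0485, 0.1776]
tool_rot: [2.327, 2.105, 0.005]
wrist_force: [0.8, 0.8, -2.1]
opening: 0.121
time: 23.75
tcp_pos: [0.596, -0.0482, 0.2743]
tool_rot: [-2.329, -2.107, 0.001]
wrist_force: [-0.3, 0.1, -2.1]
opening: 0.121
23.75 [ 0.596  -0.0482  0.2743] heading 84.25 z [-0.001  0.    -1.   ] F [-0.3  0.1 -2.1] 0.1213069609746103
filter_grip [] []
filter [(0.69, array([ 0.596 , -0.0501,  0.2483]))] [(0.73, array([ 0.595 , -0.0489,  0.246 ]))]
```

View pics/c12.png

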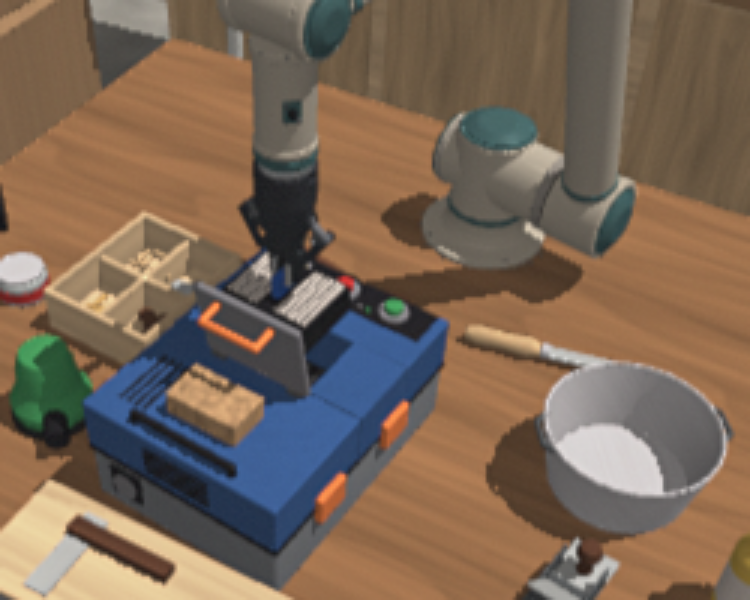

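View pics/w12.png

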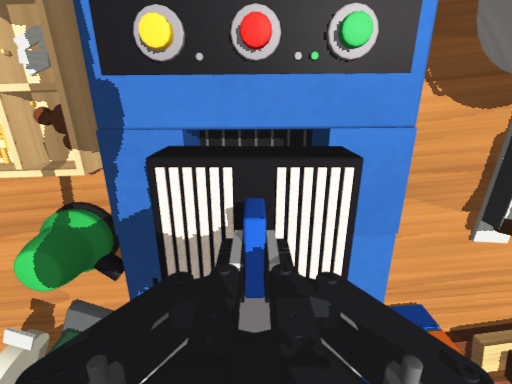

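Filter is clear of the bay, level and held; underside at about 0.247. Carrying it to the tub.

```bash
python3 -m jog '[[[0.18,-0.094,0],[0,0,0],0],[[0.36,-0.188,0],[0,0,0],0],[[0.54,-0.282,0],[0,0,0],0],[[0.6,-0.313,0],[0,0,0],0],[[0.6,-0.313,0],[0,0,0],0],[[0.6,-0.313,0],[0,0,0],0],[[0.6,-0.313,0],[0,0,0],0],[[0.6,-0.313,0],[0,0,0],0],[[0.6,-0.313,0],[0,0,0],0],[[0.6,-0.313,0],[0,0,0],0],[[0.6,-0.313,0],[0,0,0],0],[[0.6,-0.313,0],[0,0,0],0]]'; python3 -m jog '[[[0.6,-0.313,0],[0,0,0],0],[[0.6,-0.313,0],[0,0,0],0],[[0.6,-0.313,0],[0,0,0],0],[[0.6,-0.313,0],[0,0,0],0],[[0.6,-0.313,0],[0,0,0],0],[[0.48,-0.25,0],[0,0,0],0],[[0.3,-0.156,0],[0,0,0],0],[[0.12,-0.063,0],[0,0,0],0],[[0,0,0],[0,0,0],0],[[0,0,0],[0,0,0],0],[[0,0,0],[0,0,0],0]]'; python3 - <<'E'
from e import *
to([.422,.387,.16])
im=snap('wrist','w13.png');t=snap('top','t13.png');s=snap('scene','s13.png')
cv2.imwrite('pics/c13.png',cv2.resize(s['pixels'][60:260,250:450],None,fx=3,fy=3)[...,::-1])
for n in ['tub_rim','tub','filter']: print(n,[[(round(d['score'],2),w(i,d['location']).round(4)) for d in robot.tip_of(n,c)[:1]] for c,i in [('wrist',im),('top',t),('scene',s)]])
E
```

```text
time: 25.25
tcp_pos: [0.4859, 0.2252, 0.2751]
tool_rot: [-2.329, -2.108, -0.001]
wrist_force: [0.2, -0.6, -2.1]
opening: 0.121
time: 26.35
tcp_pos: [0.4228, 0.3857, 0.2749]
tool_rot: [2.331, 2.106, -0.0]
wrist_force: [0.3, -0.0, -2.6]
opening: 0.116
26.35 [0.4228 0.3857 0.2749] heading 84.19 z [ 0. -0. -1.] F [ 0.3 -0.  -2.6] 0.11585916526980031
units [ 0.03  -0.024  2.873]
tub_rim [[], [(0.56, array([0.4177, 0.3864, 0.1128]))], [(0.92, array([0.4231, 0.388 , 0.1106]))]]
tub [[(0.69, array([ 0.4233,  0.3828, -0.0014]))], [(0.62, array([ 0.4216,  0.388 , -0.0026]))], [(0.93, array([ 0.4224,  0.3851, -0.0027]))]]
filter [[(0.84, array([0.4225, 0.3853, 0.2492]))], [(0.78, array([0.4191, 0.3848, 0.2473]))], [(0.74, array([0.4221, 0.3838, 0.2475]))]]
```

View pics/w13.png

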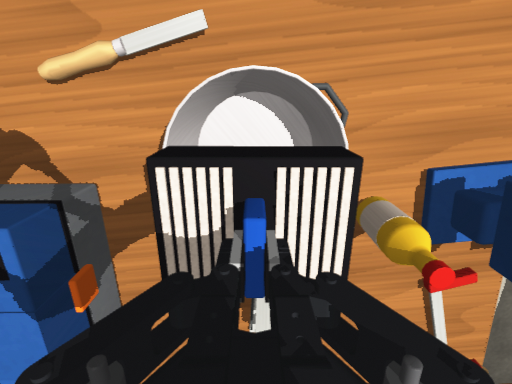

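View pics/c13.png

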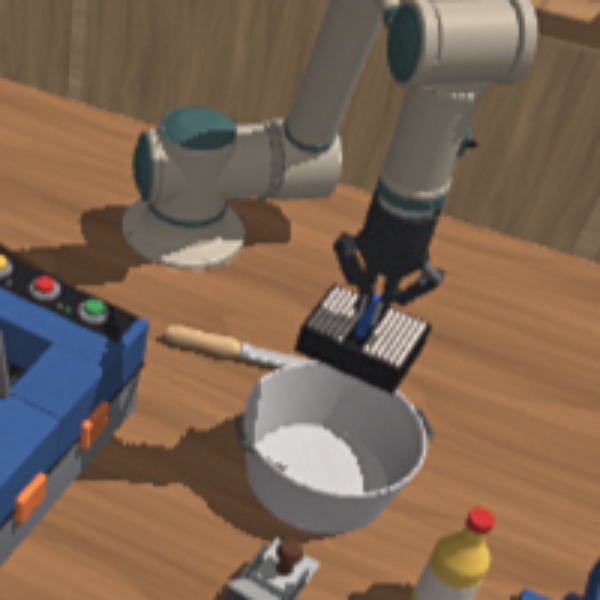

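```bash
python3 -m jog '[[[0.03,-0.01,0.3],[0,0,0],0],[[0,0,0.5],[0,0,0],0],[[0,0,0.5],[0,0,0],0],[[0,0,0.5],[0,0,0],0],[[0,0,0.4],[0,0,0],0],[[0,0,0.3],[0,0,0],0],[[0,0,0.25],[0,0,0],0],[[0,0,0.2],[0,0,0],0],[[0,0,0],[0,0,0],0],[[0,0,0],[0,0,0],0],[[0,0,0],[0,0,0],0]]'; python3 - <<'E'
from e import *
im=snap('wrist','w14.png');t=snap('top','t14.png');s=snap('scene','s14.png')
cv2.imwrite('pics/c14.png',cv2.resize(s['pixels'][80:280,200:450],None,fx=3,fy=3)[...,::-1])
for n in ['tub_rim','tub','filter','flap_handle','sanding_block']: print(n,[[(round(d['score'],2),w(i,d['location']).round(4)) for d in robot.tip_of(n,c)[:1]] for c,i in [('wrist',im),('top',t),('scene',s)]])
E
```

```text
time: 28.05
tcp_pos: [0.4227, 0.3882, 0.1577]
tool_rot: [2.33, 2.107, 0.003]
wrist_force: [0.6, -0.5, -2.3]
opening: 0.115
28.05 [0.4227 0.3882 0.1577] heading 84.25 z [ 0.001  0.001 -1.   ] F [ 0.6 -0.5 -2.3] 0.11542775973981285
tub_rim [[], [], [(0.7, array([0.4234, 0.391 , 0.1124]))]]
tub [[], [(0.61, array([ 0.418 ,  0.3896, -0.0032]))], [(0.74, array([ 0.4214,  0.3879, -0.0059]))]]
filter [[(0.98, array([0.4216, 0.3873, 0.132 ]))], [(0.86, array([0.4206, 0.3874, 0.1285]))], [(0.84, array([0.4194, 0.3884, 0.129 ]))]]
flap_handle [[], [(0.58, array([ 0.716 , -0.057 ,  0.3035]))], [(0.92, array([ 0.7145, -0.0561,  0.3031]))]]
sanding_block [[], [(0.75, array([ 0.6271, -0.0546,  0.0031]))], [(0.72, array([ 0.7476, -0.0646,  0.1895]))]]
```

View pics/c14.png

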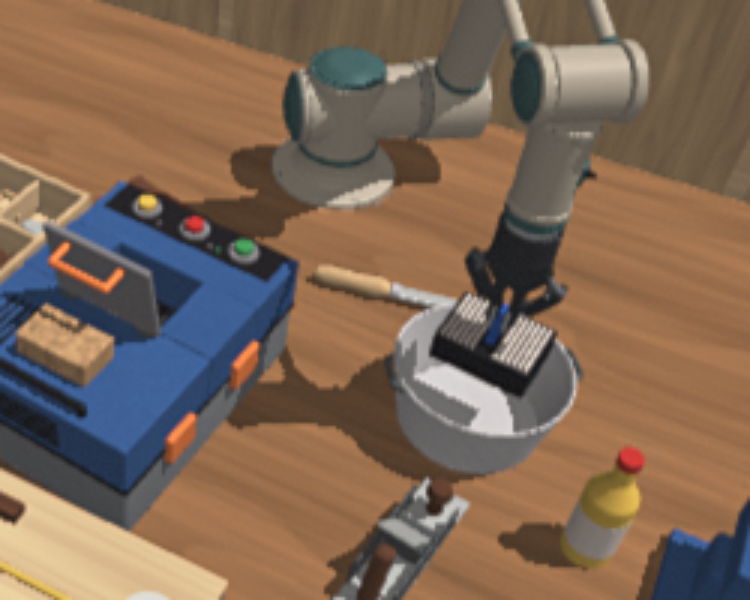

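View pics/t14.png

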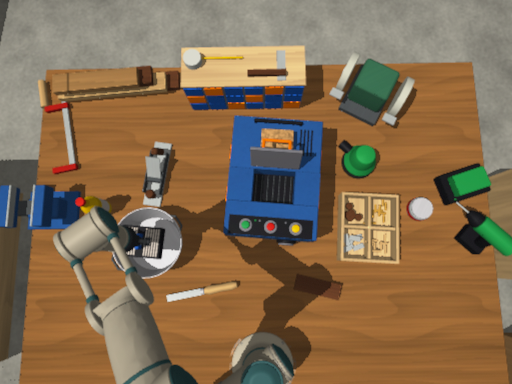

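The filter (scene 495,345; top 150,243) hangs level inside the rim circle, with its underside at about 0.130 and the rim at 0.110. The tub hasn't moved and the flap still stands open. Handing in.

```bash
python3 -c "
from plant import robot
print(robot.finish_job()); s=robot.state(); print(s['time'],s['tcp_pos'],s['wrist_force'],s['opening'])"
```

```text
the job is handed in; nothing more can be done
None
the job is handed in; nothing more can be done
```

The filter is out of the extractor and still held over the dust tub. I handed the job in at about 28 s of the 67 s allowed; no verdict was reported.

**What I did**
- **Buttons:** I pressed red to its stop (about 13 N), then held yellow at its stop for about 2.5 s. Green was never touched.
- **Flap:** I gripped the orange bar and swung it to the end stop. The bar travelled 169.5 mm against 169.6 mm expected. After letting go, it still stood at about (0.715, -0.057, 0.30).
- **Filter:** I gripped the blue fin, drew the cassette straight up and carried it level to the tub.

**Last checks**
- **Position:** the filter centre is at about (0.421, 0.388) and the tub centre at about (0.422, 0.387), so they agree within 2–3 mm. The tool is vertical to within about 0.1°.
- **Height:** the filter's underside is about 0.130, roughly 20 mm above the rim.
- **Surroundings:** the tub and the other things look unmoved in the pictures.

**What disagreed**
- **Fingertips:** the tips sat about 23 mm higher than the reported TCP. My first descent over the red button met nothing, so I found its top by touch and corrected all later heights.
- **Sanding block:** the top-camera network misplaced it in the last picture, at (0.627, -0.055, 0.003). The scene camera and the pictures show it where it was.
- **Tub rim:** the networks' readings of its centre differed by up to about 6 mm.

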